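Shuttle a coated plate into its slot in the drying rack

ROBOT

A 6-joint arm with a two-finger parallel gripper is mounted at the origin on a cart in front of the work surface, level with it; the furniture and walls round the work are solid. World frame = base frame: x ahead of the robot, y to its left, z up, the work surface at z = 0. Lengths are in m, angles in rad, forces in N, time in s.
With the tool pointing down it reaches from about 0.225 to 0.875 m from the base axis. Payload 3.4 kg.
Tool frame: the origin (TCP) lies at the very end of the fingers, on their centre line; the grasp point (between the pads) lies 19 mm behind it; z points along the fingers, y is the direction in which the jaws open and shut (so a half turn about z gives the same grasp; the last joint's range is limited). The gripper opens to 85 mm and grips with 20 to 120 N. Pads are 22 mm wide; open, the fingers measure 114 mm over their backs; the gripper's body (76 mm by 85 mm) begins 54 mm behind the grasp point. The pads swing forward as they close: fully open they stand 13 mm farther back than shut.
Start: joints at [-1.249, 0.276, 1.505, -0, 1.361, -0.121], TCP at [0.246, -0.52, 0.231] pointing down, gripper open.
Joint ranges: [-2.89, 2.89], [-0.75, 2.08], [0.22, 2.7], [-1.18, 4.32], [0.11, 2.71], [-2.7, 2.7]. Speed limits (rad/s): [2.57, 2.57, 3.14, 3.14, 3.14, 3.14].

INTERFACE

Orientations are given as a unit quaternion [w, x, y, z].
In Python, from rig import telemetry, cams, sign_off, spotter gives the robot as it stands.
- The arm moves only by the tool servo_tool, never from a script. Its argument "steps" is a list of rows, each a list of 6 numbers: the shift along the tool's x, y, z in mm, then the turn, a rotation vector about the tool's x, y, z in degrees. In form: [[x, y, z, ax, ay, az], ...]. A call has 1 to 8 rows; each row is the pose to reach, as a shift and turn from the pose commanded when the call began, along the tool's axes at that moment; what a row does not reach only later rows make up. A row lasts 1/10 s, in which the tool goes at most 50 mm and 8.59 degrees, less where a joint would pass 70% of its speed; a pose out of reach is approached as far as the arm can. A call with a gripper value outside its range is refused whole. "hand" is the closure in counts, from 0 (fully open) to 255 (shut), set as the call begins (left out, the last holds). The fingers move at their own pace and stop on an object; "grip_force" is the grip in N (left out, the last holds). Time passes only in rows, so rows that repeat a pose let the fingers close. It gives the time, the measured TCP pose, the force and the opening at its end, in the units of the state.
- telemetry.get_state(): the state, without advancing time (a new reading comes with each control period).
- cams.get_image(name): name is "scene" or "top" or "wrist"; returns (picture, depth): 400x640x3 uint8, red, green, blue; 400x640 float32, m along the optical axis (not along the pixel's ray), 0 where there is no reading.
- cams.camera_model(name): a dict with "camera_matrix" (3x3 intrinsics, pixels), "D" ([k1, k2, p1, p2, k3] as OpenCV has them; the pictures are not rectified), "origin" and "rotation" of the camera in the world; the wrist camera has in their place "tool_from_camera" (4x4, takes a point from camera to tool coordinates, whose origin is the TCP and whose axes are the flange's). Camera axes: x right, y up, looking along -z (the intrinsics and any distortion apply to the point x, -y, -z); pixel columns grow to the right and rows downward; lengths in m; the calibration is good to about 2 mm. A picture is of the moment at which its call begins: read the wrist's pose just before it. camera_model takes no time and is no camera call.
- sign_off(): hands the job in, once; it reports no verdict.
Trained networks look in the newest picture that a camera, given by its name, has taken for a name from the list of things; names that differ only in an ending like _2 or _b are one class to them, and where a whole thing is asked for, a point or a joint stands for the part that bears it (a point fixed in the world has none). Each returns a list of dicts, best first, with "conf" (0 to 1); they miss things now and then, are a little off and sometimes report something else, mostly with a low value. They report only what shows in the picture. A call takes as long as a camera call.
- spotter.outline_of(query, camera): "region" (400x640 bool, what is visible of it) and "rect" ([left, top, width, height] in pixels, round what is visible of it).
The state is a dict: "clock": time; "qpos": joint angles; "qd": joint speeds; "effort": joint torques, N m; "position": TCP position; "ee_rot": TCP orientation; "contact_force": force on the tool from outside, world axes, zero at the start; "moment": the same for the moment, N m; "width": finger opening in m.
Only numpy, scipy, OpenCV 4.12 (cv2) and the standard library are available. Lean on these libraries where they do the work, as an engineer would, in place of code of your own. Each camera call takes 0.05 s, during which the arm holds its last target.

TASK

Slide the shuttle along its track until its upright white plate lines up with the empty slot of the drying rack, the one with the sprung end stop behind it. Then push the plate off the shuttle into that slot, gently, until it has pressed the sprung feeler fully in and will go no farther, and leave it standing there. Do not shift the plates already in the rack or the things on the bench.

Things in the scene. Friction and masses are not known exactly. Their poses are not given: they have to be found in the camera images.
- rig: Fixed T-shaped metal base plate, 10 mm thick, with a five-slot drying rack on its far side and a shuttle track on its near side. Origin: underside, below the middle of the rack's mouth. x: into the rack; y: along the track; z up. The track part reaches x -121 to 0 mm, y -80 to 155 mm, the rack part x 0 to 142 mm, y -50 to 50 mm. It cannot be shifted.
- rack_mouth (a point): Middle of the rack's mouth at slot floor height, 25 mm above the bench. From here five slots run 112 mm along the rig's x to a bar (top 45 mm above the bench), centres at y = -26, -13, 0, 13, 26 mm, each 8 mm wide; dividers 5 mm thick with rounded noses, tops 60 mm above the bench.
- track_mid (a point): Middle of the track's floor, 10 mm above the bench. The track is 105.5 mm wide along the rig's x, 225 mm long along its y, between rails and end stops whose tops are 20 mm above the bench. The gap from the track to the rack's mouth is 4.5 mm.
- shuttle: Loose grey block, 104 (x) x 80 (y) x 16 mm, 0.4 to 0.7 kg, sliding along the track (rig's y, to 1 mm play in x); stays where left. It starts 40 to 120 mm to the +y side of the empty slot. Origin: centre of underside; axes as rig's. On it a channel along x at y = 0, 7.4 mm wide, two 5 mm walls, tops 54 mm above the bench. Sliding it takes about 2 to 12 N.
- tab_left (a point): On the outer face of the shuttle's steel push tab on its +y edge, 40 mm from the shuttle's centre, 53 mm above the bench. The tab is 60 mm long in x, 5 mm thick and stands 26 to 66 mm above the bench. Push here to slide the shuttle to -y.
- tab_right (a point): The same on the shuttle's -y edge: push here to slide it to +y.
- plate: The white plate to be put away, 110 (x) x 6 (y) x 72 (z) mm, 0.16 to 0.28 kg, standing on its long edge in the shuttle's channel, whose floor is 26 mm above the bench (1 mm above the rack's floor). Origin: centre of its lower edge. Its part above the channel walls, 54 to 98 mm above the bench, is free to push on. Sliding it takes about 1 to 4 N.
- plate_near_end (a point): Middle of the plate's near end face, 55 mm from its origin toward the robot (-x) and 50 mm above its lower edge; at the start it stands a few mm proud of the shuttle. Push here along +x.
- end_stop: Fixed bracket with a sprung feeler, behind the empty slot (one of the three middle ones). Origin: in the empty slot, on its centre line and floor, 56.5 mm inside the mouth; axes as rig's. The feeler's setting is not known: the fully home plate has its origin 2.5 to 17.5 mm short of (-x from) this one, proud of its neighbours; only feeling it stop, or the feeler's reading, tells where.
- feeler_axis (a point): Point on the axis of the feeler, 35 mm above the slot's floor, 92 mm inside the rack's mouth. The feeler's round rubber head, 11 mm across, on a steel rod, looks along -x and stands at or up to 4 mm short of here (-x) in its foremost setting, up to 11 mm behind it in its rearmost.
- feeler (a joint): How far the sprung feeler behind the empty slot has been pushed in: 0 = out, 0.006 m = fully in, against its solid stop. Its spring is weak (0.4 N), so the plate stays where it was pushed.
- neighbour_left: One of two loose white plates, 110 x 6 x 72 mm, already standing in two of the three middle slots (the outer two slots hold equal plates that are fixed); near end about 1.5 mm inside the rack's mouth. Origin: centre of its lower edge face; x along the slot, z up. Not to be shifted.
- neighbour_right: One of two loose white plates, 110 x 6 x 72 mm, already standing in two of the three middle slots (the outer two slots hold equal plates that are fixed); near end about 1.5 mm inside the rack's mouth. Origin: centre of its lower edge face; x along the slot, z up. Not to be shifted.
- tape_roll: Bystander: roll of tape lying flat, 65 mm across, 24 mm high; origin at centre of underside.
- marker_0: Bystander: marker pen lying on the bench, 137 mm long, 15 mm high; origin at centre of underside, length along y.
- petri_0: Bystander: closed petri dish, 62 mm across, 14 mm high; origin at centre of underside.
- vial_0: Bystander: small capped vial standing, 24 mm across, 54 mm high; origin at centre of underside.

How it is judged:
On the way, in this order (a step that is already met when the one before it is completed fails the run):
1. the shuttle stands in line with the empty slot (within 3 mm), the plate still upright on it (y of shuttle in the frame of end_stop between -0.003 and 0.003 m and x of plate in the frame of shuttle between -0.02 and 0.02 m and y of plate in the frame of shuttle between -0.004 and 0.004 m and angle between plate's own z axis and vertical below 0.15 rad), for 0.2 s.
2. the plate is in the empty slot and has pressed the feeler in (value of joint feeler above 0.004 m and y of plate in the frame of end_stop between -0.003 and 0.003 m and z of plate in the frame of end_stop between -0.003 and 0.003 m and x of plate in the frame of end_stop between -0.022 and -0.0005 m and angle between the x axis of plate and the x axis of end_stop, either way round below 0.05 rad and angle between plate's own z axis and vertical below 0.1 rad), for 0.2 s.
At the end, for the whole second after the job is handed in: The plate stands upright (within 0.1 rad) on the floor of the empty slot, in line with it (within 3 mm sideways and 0.05 rad), holding the feeler at least 4 mm in, and is at rest; the two loose plates already in the rack are within 6 mm of where they stood (all of step 2 and linear speed of plate below 0.01 m/s and distance of each of neighbour_left, neighbour_right from where it was at the start of the episode below 0.006 m); the robot touches nothing.
It fails at once if the robot pressed on the plate with more than 40 N (contact force between any of the fingers, the arm and plate above 40 N).
It fails at once if a plate already in the rack was shifted by more than 10 mm (distance of any of neighbour_left, neighbour_right from where it was at the start of the episode above 0.01 m).
It fails at once if the plate was tipped over (angle between plate's own z axis and vertical above 0.6 rad).
It fails at once if a bystander on the bench was shifted by more than 20 mm (distance of any of tape_roll, marker_0, petri_0, vial_0 from where it was at the start of the episode above 0.02 m).
It also fails if it takes over 51 s, if anything falls off the work surface, if the arm or the gripper's body presses on something with over 40 N, if the wrist force passes 120 N, or if a joint passes its speed limit or range.

## Working session

There is one attempt and no reset: what is moved stays moved. The work goes in short steps, Python scripts to look and compute and a tool call to move; the robot and the scene stay as the last step left them, time stands still between calls to the robot, and variables do not carry over. Pictures are saved under pics/ and viewed, and the job is handed in when it is done.

Besides the shell and the picture viewer there is one more tool, called as name(argument=value, ...), one argument or row to a line, values as JSON. servo_tool: Moves the arm, as the interface text tells. Its arguments: {"type":"object","properties":{"steps":{"type":"array","items":{"type":"array","items":{"type":"number"}}},"hand":{"type":"number"},"grip_force":{"type":"number"}},"required":["steps"]}

```bash
mkdir -p pics; ls; python3 - <<'E'
from rig import telemetry, cams, spotter
import cv2, numpy as np
print(telemetry.get_state())
for n in ("scene","top"):
    p,d=cams.get_image(n); cv2.imwrite(f"pics/{n}0.png",p[:,:,::-1]); np.savez(f"{n}0.npz",p=p,d=d)
    print(n,cams.camera_model(n))
print(cams.camera_model("wrist"))
E
```

```text
pics
{'clock': 0.0, 'qpos': array([-1.24897985e+00,  2.76612444e-01,  1.50615509e+00,  1.14335870e-05,
        1.36070975e+00, -1.20979310e-01]), 'qd': array([-0.00025623,  0.00081165,  0.00102324,  0.00247177, -0.00022092,
       -0.00135144]), 'effort': array([ 6.97760534e-04, -4.16773224e+01, -2.45808131e+01, -2.62983713e-04,
        1.10640991e-02, -1.09728706e-06]), 'position': array([ 0.24620582, -0.51902361,  0.23042103]), 'ee_rot': array([-9.38125889e-04,  9.75591264e-01,  2.19592346e-01, -8.89049339e-05]), 'contact_force': array([-0.26298587,  0.39424212,  0.65204075]), 'moment': array([ 0.03179312,  0.03712853, -0.00395738]), 'width': 0.08558270001416646}
scene {'camera_matrix': array([[388.86164887,   0.        , 320.83100135],
       [  0.        , 388.86164887, 204.47414212],
       [  0.        ,   0.        ,   1.        ]]), 'D': array([0.01987355, 0.        , 0.        , 0.        , 0.        ]), 'origin': array([-0.05666014, -0.44687864,  0.61181168]), 'rotation': array([ 0.77303702,  0.37816293, -0.23317034, -0.4528114 ])}
top {'camera_matrix': array([[447.13948842
[... 253 characters left out ...]
42,  1.14195242]), 'rotation': array([-0.70181662, -0.06244296,  0.04650955,  0.7080898 ])}
{'camera_matrix': array([[302.32719157,   0.        , 321.39709558],
       [  0.        , 302.32719157, 203.00240295],
       [  0.        ,   0.        ,   1.        ]]), 'D': array([0.01506512, 0.        , 0.        , 0.        , 0.        ]), 'tool_from_camera': array([[-7.82047763e-04,  9.57808384e-01,  2.87406487e-01,
         7.33085618e-02],
       [ 9.99999666e-01,  8.17318642e-04, -2.73878813e-06,
        -9.88844366e-04],
       [-2.37525913e-04,  2.87406388e-01, -9.57808703e-01,
        -1.42378573e-01],
       [ 0.00000000e+00,  0.00000000e+00,  0.00000000e+00,
         1.00000000e+00]])}
```

View pics/scene0.png

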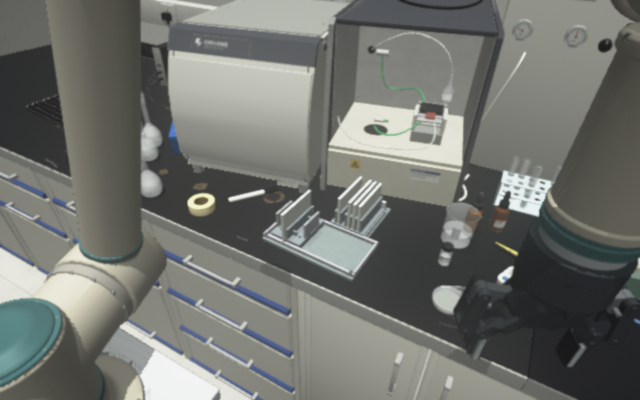

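View pics/top0.png

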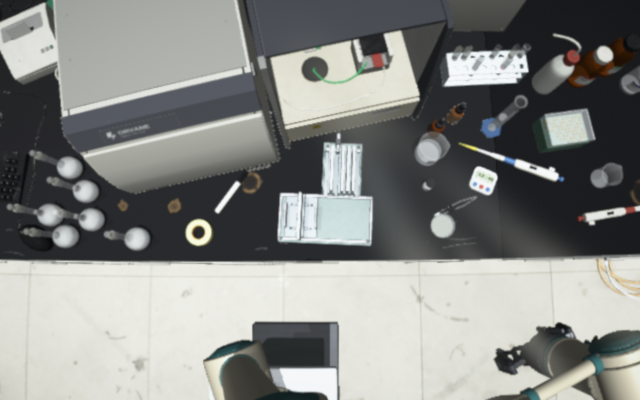

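```bash
cat > h.py <<'E'
import numpy as np, cv2
from scipy.spatial.transform import Rotation as R
def q2R(q): return R.from_quat([q[1],q[2],q[3],q[0]]).as_matrix()
def campose(m, st=None):
    if 'origin' in m: return q2R(m['rotation']), np.array(m['origin'])
    T=m['tool_from_camera']; Rt=q2R(st['ee_rot']); return Rt@T[:3,:3], Rt@T[:3,3]+st['position']
def rays(m,uv):
    n=cv2.undistortPoints(np.array(uv,float).reshape(-1,1,2),m['camera_matrix'],np.array(m['D'])).reshape(-1,2)
    return np.c_[n[:,0],-n[:,1],-np.ones(len(n))]
def onplane(m,uv,z,st=None):
    Rc,o=campose(m,st); r=rays(m,uv)@Rc.T
    return o+r*((z-o[2])/r[:,2])[:,None]
def proj(m,P,st=None):
    Rc,o=campose(m,st); c=(np.atleast_2d(P)-o)@Rc; c=c*[1,-1,-1]
    return cv2.projectPoints(c,np.zeros(3),np.zeros(3),m['camera_matrix'],np.array(m['D']))[0].reshape(-1,2)
E
python3 - <<'E'
from h import *
from rig import cams
p=np.load('top0.npz')['p']; m=cams.camera_model('top')
c=p[130:255,265:385]; cv2.imwrite('pics/topz.png',cv2.resize(c[:,:,::-1],None,fx=6,fy=4.8,interpolation=cv2.INTER_CUBIC)[:600])
for uv,z in [((278,193),.01),((372,196),.01),((372,245),.01),((278,242),.01),((323,143),.06),((362,143),.06),((199,232),.02),((228,197),.01),((443,224),.01),((427,186),.05),((338,135),.05)]:
    print(uv,onplane(m,[uv],z).round(3))
E
```

```text
(278, 193) [[ 0.587 -0.016  0.01 ]]
(372, 196) [[ 0.576 -0.257  0.01 ]]
(372, 245) [[ 0.451 -0.254  0.01 ]]
(278, 242) [[ 0.461 -0.017  0.01 ]]
(323, 143) [[ 0.704 -0.133  0.06 ]]
(362, 143) [[ 0.703 -0.231  0.06 ]]
(199, 232) [[0.487 0.185 0.02 ]]
(228, 197) [[0.578 0.114 0.01 ]]
(443, 224) [[ 0.502 -0.436  0.01 ]]
(427, 186) [[ 0.594 -0.39   0.05 ]]
(338, 135) [[ 0.727 -0.171  0.05 ]]
```

View pics/topz.png

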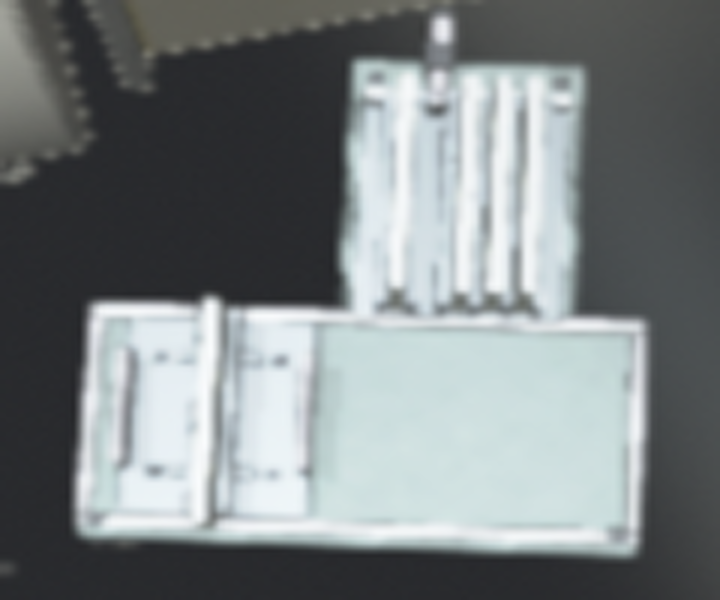

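servo_tool(
  steps=[
    [40,-20,-4,0,0,-5],
    [80,-40,-8,0,0,-10],
    [120,-60,-12,0,0,-15],
    [160,-80,-16,0,0,-20],
    [200,-100,-20,0,0,-25],
    [240,-120,-20,0,0,-30],
    [280,-140,-20,0,0,-35],
    [320,-160,-20,0,0,-40],
  ],
  hand=255,
)

```text
clock: 0.9
position: [0.4676, -0.2362, 0.2511]
ee_rot: [-0.0, 0.841, 0.542, -0.0]
contact_force: [1.9, 0.2, 0.2]
width: 0.0
```

servo_tool(
  steps=[
    [40,10,0,0,0,-6],
    [80,20,0,0,0,-12],
    [120,30,0,0,0,-18],
    [160,37,0,0,0,-22],
    [160,37,0,0,0,-22],
    [160,37,0,0,0,-22],
  ],
)

```text
clock: 1.5
position: [0.5672, -0.1071, 0.2506]
ee_rot: [-0.001, 0.723, 0.691, -0.001]
contact_force: [-0.4, -0.4, 0.4]
width: 0.0002
```

```bash
python3 - <<'E'
from rig import telemetry, cams, spotter
import cv2, numpy as np, pickle
s=telemetry.get_state(); p,d=cams.get_image("wrist")
print(s['position'],s['ee_rot'],s['qpos'],s['qd'])
pickle.dump((s,p,d),open('w1.pkl','wb')); cv2.imwrite("pics/w1.png",p[:,:,::-1])
E
```

```text
[ 0.56717709 -0.10711139  0.2505809 ] [-5.00378272e-04  7.22548146e-01  6.91320082e-01 -6.85993933e-04] [-3.06718531e-01  2.70214915e-01  1.46514668e+00 -7.32788583e-04
  1.40776767e+00 -2.62432280e-01] [-0.03479915 -0.01264568  0.01049297 -0.00951236  0.00209846  0.00072608]
```

View pics/w1.png

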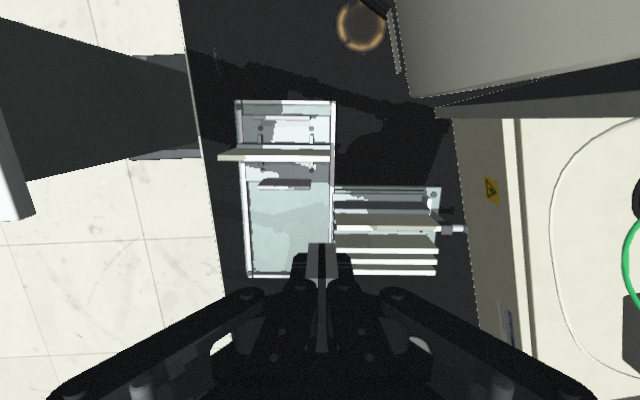

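```bash
python3 - <<'E'
import pickle,cv2
s,p,d=pickle.load(open('w1.pkl','rb'))
c=p[90:190,210:345]; cv2.imwrite('pics/w1a.png',cv2.resize(c[:,:,::-1],None,fx=5.9,fy=5.9,interpolation=cv2.INTER_CUBIC))
c=p[175:285,235:475]; cv2.imwrite('pics/w1b.png',cv2.resize(c[:,:,::-1],None,fx=3.33,fy=3.33,interpolation=cv2.INTER_CUBIC))
E
```

```text
(no output)
```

View pics/w1a.png

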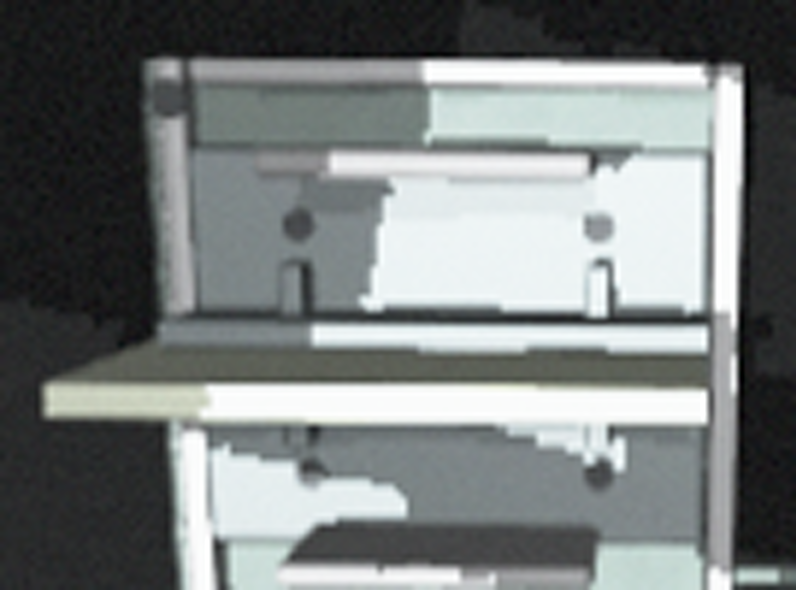

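View pics/w1b.png

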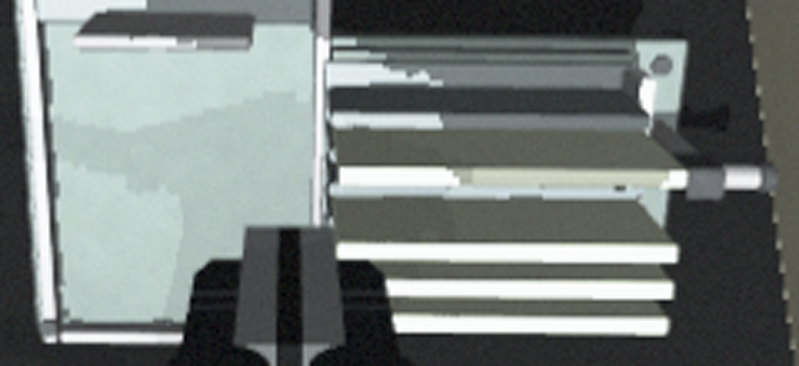

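```bash
cat > fit1.py <<'E'
from h import *
from rig import cams
import pickle
from scipy.optimize import least_squares
s,p,d=pickle.load(open('w1.pkl','rb')); m=cams.camera_model('wrist')
A=lambda c,r:(210+(c+.5)/5.9-.5,90+(r+.5)/5.9-.5); B=lambda c,r:(235+(c+.5)/3.33-.5,175+(r+.5)/3.33-.5)
rigp=[(B(338,167),(1.5,29,97)),(B(338,188),(1.5,23,97)),(B(337,243),(1.5,3,97)),(B(337,262),(1.5,-3,97)),(B(678,243),(111.5,3,97)),(B(678,262),(111.5,-3,97)),
(B(673,280),(111.5,-10,97)),(B(673,298),(111.5,-16,97)),(B(668,316),(111.5,-23,97)),(B(668,334),(111.5,-29,97)),(A(743,66),(0,155,20)),(A(193,85),(-110,150,20)),(A(708,85),(-4.5,150,20))]
pl=[(A(45,383),(-55,3,98)),(A(45,418),(-55,-3,98)),(A(708,385),(55,3,98)),(A(708,420),(55,-3,98))]
tabs=[(A(258,153),(-30,40,66)),(A(590,153),(30,40,66)),(A(280,584),(-30,-40,66)),(A(593,584),(30,-40,66))]
def W(v,P): # rig->world
    P=np.array(P,float)/1000; c,sn=np.cos(v[2]),np.sin(v[2])
    return np.array([v[0]+c*P[0]-sn*P[1], v[1]+sn*P[0]+c*P[1], P[2]])
def res(v,full=False):
    o=[]
    for uv,P in rigp: o.append(proj(m,W(v,P),s)[0]-uv)
    for uv,P in pl: o.append(proj(m,W(v,np.array(P)+[v[3],v[4],0]),s)[0]-uv)
    for uv,P in tabs: o.append(proj(m,W(v,np.array(P)+[v[5],v[6],0]),s)[0]-uv)
    return np.array(o) if full else np.array(o).ravel()
r=least_squares(res,[.58,-.18,-.04,-60,90,-57,90],x_scale=[.01,.01,.01,1,1,1,1],loss='soft_l1')
print(r.x.round(4)); print(res(r.x,True).round(1).tolist())
v=r.x
print('yaw deg',np.degrees(v[2]))
for n,P in dict(mouth=(0,0,25),tabL=(v[5],v[6]+40,53),plate_near=(v[3]-55,v[4],76),trackmid=(-57.25,37.5,10)).items(): print(n,W(v,P).round(4))
E
python3 fit1.py
```

```text
[ 5.77300e-01 -1.75200e-01 -5.06000e-02 -6.10144e+01  9.88091e+01
 -5.61439e+01  9.86583e+01]
[[0.0, -0.0], [-0.1, -1.0], [-0.2, -0.0], [-0.3, -0.6], [0.5, 0.6], [-0.1, 0.1], [0.7, 0.6], [0.0, 0.2], [0.8, 0.5], [0.2, 0.0], [-1.5, -0.7], [-2.4, -0.1], [0.5, 0.6], [-0.7, -0.3], [-0.1, -0.1], [0.4, 0.1], [0.3, 0.3], [-1.0, -1.0], [0.7, -0.6], [-0.3, 0.9], [0.5, 1.2]]
yaw deg -2.899012393059742
mouth [ 0.5773 -0.1752  0.025 ]
tabL [ 0.5282 -0.0339  0.053 ]
plate_near [ 0.4664 -0.0707  0.076 ]
trackmid [ 0.522  -0.1349  0.01  ]
```

servo_tool(
  steps=[
    [40,-20,0,0,0,0.4],
    [80,-35,20,0,0,0.4],
    [98,-43,65,0,0,0.4],
    [98,-43,110,0,0,0.4],
    [98,-43,155,0,0,0.4],
    [98,-43,190,0,0,0.4],
    [98,-43,206,0,0,0.4],
    [98,-43,206,0,0,0.4],
  ],
)

```text
clock: 2.35
position: [0.526, -0.0091, 0.0429]
ee_rot: [-0.002, 0.726, 0.687, -0.002]
contact_force: [0.0, 0.1, -0.4]
width: -0.0002
```

```bash
python3 - <<'E'
from rig import telemetry, cams, spotter
import cv2, numpy as np, pickle
s=telemetry.get_state(); p,d=cams.get_image("wrist")
print(s['position'],s['ee_rot'],s['contact_force'])
pickle.dump((s,p,d),open('w2.pkl','wb')); cv2.imwrite("pics/w2.png",p[:,:,::-1])
E
```

```text
[ 0.52595971 -0.00908779  0.04288589] [-0.00236408  0.72630377  0.68736637 -0.00217118] [ 0.01951265  0.1205765  -0.41492266]
```

View pics/w2.png

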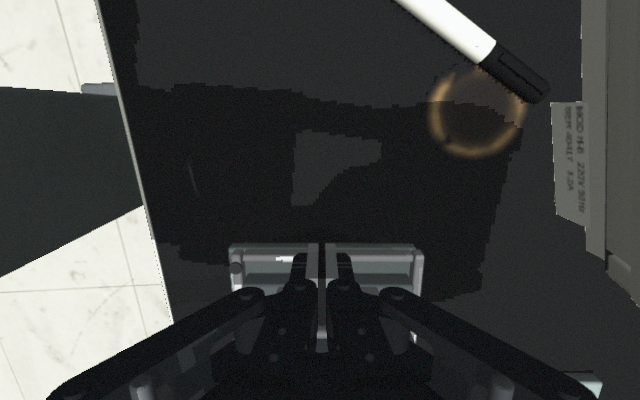

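servo_tool(
  steps=[
    [-6,0,0,0,0,0],
    [-10,0,0,0,0,0],
    [-12,0,0,0,0,0],
    [-14,0,0,0,0,0],
    [-16,0,0,0,0,0],
    [-18,0,0,0,0,0],
    [-20,0,0,0,0,0],
    [-20,0,0,0,0,0],
  ],
)

```text
clock: 3.2
position: [0.5281, -0.0267, 0.0458]
ee_rot: [-0.001, 0.726, 0.688, 0.001]
contact_force: [-0.4, 4.9, 2.8]
width: 0.0001
```

servo_tool(
  steps=[
    [-6,0,0,0,0,0],
    [-14,0,0,0,0,0],
    [-22,0,0,0,0,0],
    [-30,0,0,0,0,0],
    [-38,0,0,0,0,0],
    [-46,0,0,0,0,0],
    [-54,0,0,0,0,0],
    [-60,0,0,0,0,0],
  ],
)

```text
clock: 4.0
position: [0.5248, -0.0864, 0.0458]
ee_rot: [-0.001, 0.726, 0.688, 0.001]
contact_force: [0.9, 6.6, 4.4]
width: 0.0002
```

```bash
python3 - <<'E'
from rig import telemetry, cams, spotter
from h import *
import cv2, numpy as np, pickle
p,d=cams.get_image("top")
s=telemetry.get_state();print(s['position'],s['ee_rot'],s['contact_force'])
np.savez("top1.npz",p=p,d=d)
c=p[130:255,265:385]; cv2.imwrite('pics/topz1.png',cv2.resize(c[:,:,::-1],None,fx=5,fy=4.8,interpolation=cv2.INTER_CUBIC)[:600])
p,d=cams.get_image("wrist")
pickle.dump((s,p,d),open('w3.pkl','wb')); cv2.imwrite("pics/w3.png",p[:,:,::-1])
E
```

```text
[ 0.52483581 -0.08734286  0.04581125] [-4.57311313e-04  7.25940291e-01  6.87756953e-01  9.26421732e-04] [-0.12762484  4.29953963  2.40392087]
```

View pics/topz1.png

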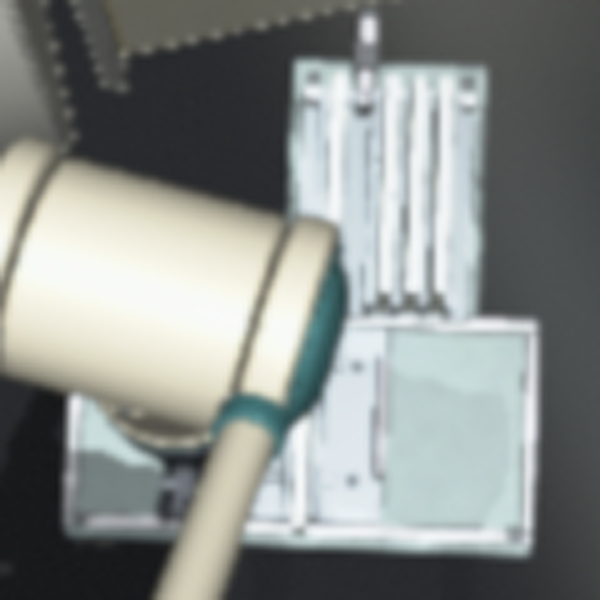

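View pics/w3.png

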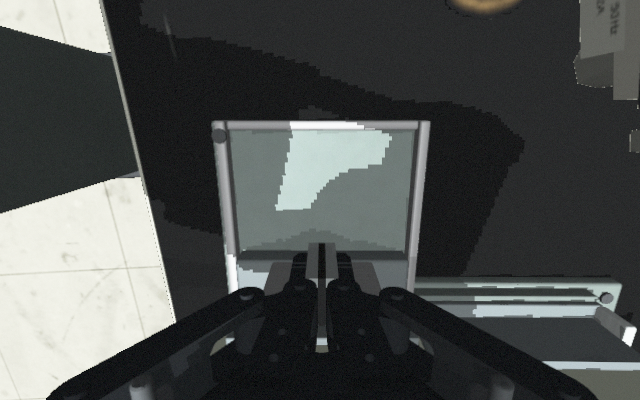

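servo_tool(
  steps=[
    [-8,0,0,0,0,0],
    [-15,0,0,0,0,0],
    [-20,0,0,0,0,0],
    [-22,0,0,0,0,0],
    [-22,0,0,0,0,0],
    [-22,0,0,0,0,0],
  ],
)

```text
clock: 4.7
position: [0.5235, -0.1088, 0.0456]
ee_rot: [-0.0, 0.726, 0.688, 0.001]
contact_force: [0.4, 4.0, 4.2]
width: -0.0
```

servo_tool(
  steps=[
    [10,0,0,0,0,0],
    [30,0,-20,0,0,0],
    [40,0,-60,0,0,0],
    [40,0,-105,0,0,0],
    [40,0,-150,0,0,0],
    [40,0,-190,0,0,0],
    [40,0,-200,0,0,0],
    [40,0,-200,0,0,0],
  ],
)

```text
clock: 5.5
position: [0.5264, -0.0702, 0.247]
ee_rot: [0.002, 0.725, 0.688, 0.001]
contact_force: [0.6, 0.7, -0.0]
width: -0.0
```

```bash
python3 - <<'E'
from rig import telemetry, cams
import cv2, pickle
s=telemetry.get_state(); p,d=cams.get_image("wrist")
print(s['clock'],s['position'],s['ee_rot'],s['contact_force'])
pickle.dump((s,p,d),open('w4.pkl','wb')); cv2.imwrite("pics/w4.png",p[:,:,::-1])
c=p[120:320,210:450]; cv2.imwrite('pics/w4a.png',cv2.resize(c[:,:,::-1],None,fx=3,fy=3,interpolation=cv2.INTER_CUBIC))
E
```

```text
5.5 [ 0.52639782 -0.07015667  0.24696607] [2.06918593e-03 7.25424961e-01 6.88297815e-01 6.79791489e-04] [ 0.60171434  0.67867526 -0.02095904]
```

View pics/w4a.png

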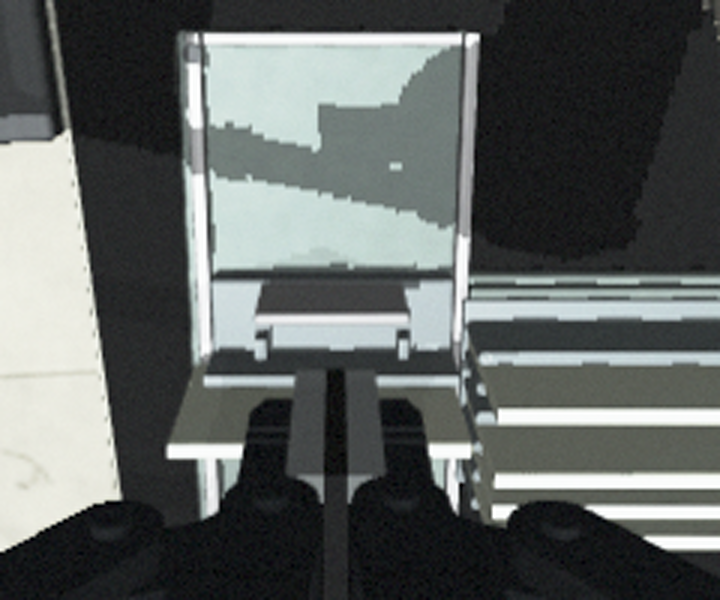

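```bash
python3 - <<'E'
import pickle,cv2
s,p,d=pickle.load(open('w4.pkl','rb'))
c=p[235:315,260:400]; cv2.imwrite('pics/w4b.png',cv2.resize(c[:,:,::-1],None,fx=5.7,fy=7,interpolation=cv2.INTER_CUBIC))
E
```

```text
(no output)
```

View pics/w4b.png

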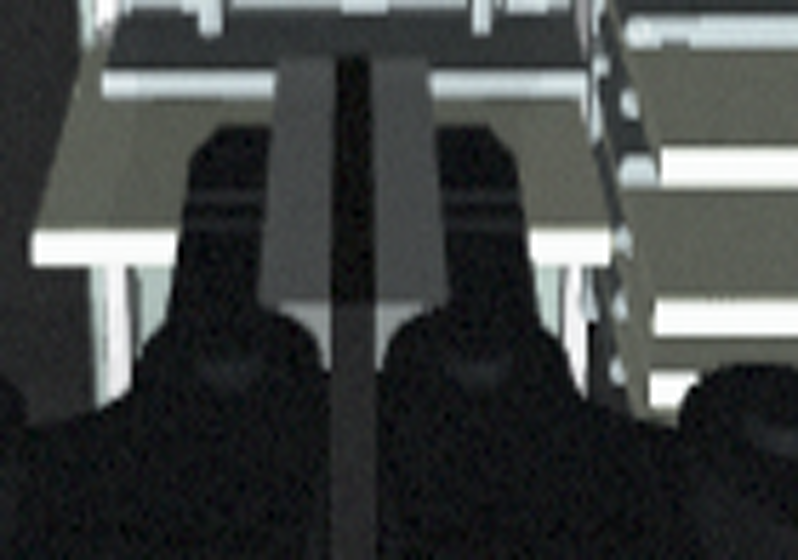

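```bash
cat > fit2.py <<'E'
from h import *
from rig import cams
import pickle
from scipy.optimize import least_squares
s,p,d=pickle.load(open('w4.pkl','rb')); m=cams.camera_model('wrist')
def edge(u,v0,v1):  # center of bright band in column
    g=p[:,:,1].astype(float)
    out=[]
    for uu in u:
        c=g[v0:v1,uu]; w=np.clip(c-130,0,None); out.append((uu,(w*np.arange(v0,v1)).sum()/w.sum()))
    return out
# plate 26: rows ~ 235+147/7=256..261.6 ; plate0: 277.6..283 ; plate: 267.7..273
print('p26',edge([378,385,395,410,425,440],252,266))
print('p0',edge([377,385,395,410,425,440],274,287))
print('pl',edge([267,272,277,285,288],264,276),edge([354,358,363],264,276))
E
python3 fit2.py
```

```text
p26 [(378, np.float64(258.4363057324841)), (385, np.float64(258.4478330658106)), (395, np.float64(258.45222929936307)), (410, np.float64(258.4600638977636)), (425, np.float64(258.5103668261563)), (440, np.float64(258.53709677419357))]
p0 [(377, np.float64(279.97033158813264)), (385, np.float64(279.9668411867365)), (395, np.float64(279.97573656845753)), (410, np.float64(280.0087412587413)), (425, np.float64(279.9276094276094)), (440, np.float64(279.93333333333334))]
pl [(267, np.float64(270.01805054151623)), (272, np.float64(270.02527075812276)), (277, np.float64(271.16)), (285, np.float64(270.9946452476573)), (288, np.float64(271.02))] [(354, np.float64(271.0285359801489)), (358, np.float64(270.035175879397)), (363, np.float64(270.1349593495935))]
```

```bash
cat >> fit2.py <<'E'
print('wall',edge([280,290,300],243,252),edge([337,345,355],243,252))
yaw=-.0506
from scipy.optimize import brentq
# rig axes lines: intersect pixel with plane z, take rig-y coordinate
ry=np.array([-np.sin(yaw),np.cos(yaw)])
def yy(uv,z): return 1000*onplane(m,[uv],z,s)[0][:2]@ry
a=yy((385,258.45),.097);b=yy((385,279.97),.097)
print('p26,p0',a,b,a-b)
print('plate rel rig (from p26)',26+yy((268,270.02),.098)-a,26+yy((360,270.05),.098)-a, 'from p0',yy((360,270.05),.098)-b)
for u in (280,300,340,350):
    print('shuttle from wall',26+yy(edge([u],243,252)[0],.054)-a-6.2)
E
python3 fit2.py
```

```text
p26 [(378, np.float64(258.4363057324841)), (385, np.float64(258.4478330658106)), (395, np.float64(258.45222929936307)), (410, np.float64(258.4600638977636)), (425, np.float64(258.5103668261563)), (440, np.float64(258.53709677419357))]
p0 [(377, np.float64(279.97033158813264)), (385, np.float64(279.9668411867365)), (395, np.float64(279.97573656845753)), (410, np.float64(280.0087412587413)), (425, np.float64(279.9276094276094)), (440, np.float64(279.93333333333334))]
pl [(267, np.float64(270.01805054151623)), (272, np.float64(270.02527075812276)), (277, np.float64(271.16)), (285, np.float64(270.9946452476573)), (288, np.float64(271.02))] [(354, np.float64(271.0285359801489)), (358, np.float64(270.035175879397)), (363, np.float64(270.1349593495935))]
wall [(280, np.float64(246.60902255639098)), (290, np.float64(246.52912621359224)), (300, np.float64(246.56744186046512))] [(337, np.float64(246.54807692307693)), (345, np.float64(246.5873015873016)), (355, np.float64(246.5761316872428))]
p26,p0 -119.60817683780331 -145.6067493247687 25.9985724869654
plate rel rig (from p26) 13.362506711076549 12.797966322636029 from p0 12.79653880960143
shuttle from wall 14.071831435100723
shuttle from wall 14.000349634894395
shuttle from wall 13.711138563100395
shuttle from wall 13.697289274704989
```

servo_tool(
  steps=[
    [-10,-15,0,0,0,-8],
    [-20,-30,0,0,0,-16],
    [-35,-45,0,0,0,-24],
    [-50,-60,0,0,0,-32],
    [-65,-75,0,0,0,-40],
    [-80,-85,0,0,0,-48],
    [-90,-89,0,0,0,-56],
    [-90,-89,0,0,0,-64],
  ],
)

```text
clock: 6.35
position: [0.4298, -0.1556, 0.2426]
ee_rot: [-0.003, 0.249, 0.969, 0.0]
contact_force: [0.0, 0.0, -0.5]
width: -0.0002
```

servo_tool(
  steps=[
    [0,0,0,0,0,-8],
    [0,0,0,0,0,-16],
    [0,0,0,0,0,-24],
    [0,0,0,0,0,-26.2],
    [0,0,0,0,0,-26.2],
    [0,0,0,0,0,-26.2],
  ],
)

```text
clock: 6.95
position: [0.431, -0.1547, 0.2435]
ee_rot: [-0.002, 0.025, 1.0, 0.001]
contact_force: [0.2, 0.3, 0.3]
width: 0.0001
```

```bash
python3 - <<'E'
from rig import telemetry, cams
from h import *
import cv2, pickle
s=telemetry.get_state(); p,d=cams.get_image("wrist")
print(s['clock'],s['position'],s['ee_rot'],s['contact_force'],s['qpos'])
Rt=q2R(s['ee_rot']);print(Rt.round(4))
pickle.dump((s,p,d),open('w5.pkl','wb')); cv2.imwrite("pics/w5.png",p[:,:,::-1])
E
```

```text
6.95 [ 0.43102492 -0.15468274  0.24354152] [-1.67370055e-03  2.51755427e-02  9.99681415e-01  6.77116633e-04] [0.17122601 0.32579619 0.26620303] [-4.96438771e-01  9.24230751e-02  1.71080356e+00 -3.21516277e-04
  1.34196339e+00 -2.01680511e+00]
[[-0.9987  0.0503 -0.0033]
 [ 0.0503  0.9987  0.0014]
 [ 0.0034  0.0013 -1.    ]]
```

View pics/w5.png

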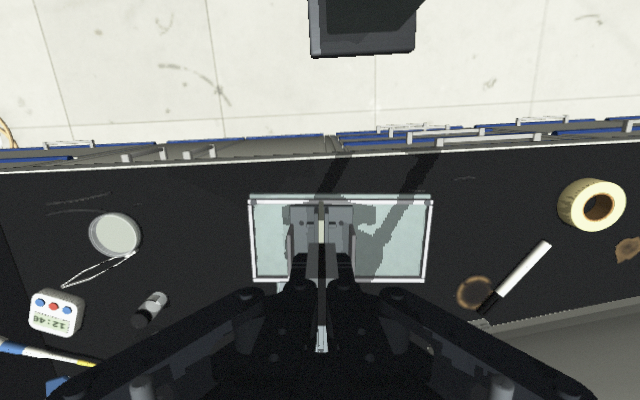

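servo_tool(
  steps=[
    [0,0,40,0,0,0],
    [0,0,80,0,0,0],
    [0,0,120,0,0,0],
    [0,0,150,0,0,0],
    [0,0,170,0,0,0],
    [0,0,181,0,0,0],
    [0,0,181,0,0,0],
    [0,0,181,0,0,0],
  ],
)

```text
clock: 7.8
position: [0.4325, -0.1554, 0.0648]
ee_rot: [0.0, 0.025, 1.0, -0.0]
contact_force: [0.2, 0.1, -1.4]
width: 0.0
```

servo_tool(
  steps=[
    [-5,0,0,0,0,0],
    [-10,0,0,0,0,0],
    [-14,0,0,0,0,0],
    [-17,0,0,0,0,0],
    [-20,0,0,0,0,0],
    [-23,0,0,0,0,0],
    [-26,0,0,0,0,0],
    [-29,0,0,0,0,0],
  ],
)

```text
clock: 8.6
position: [0.4607, -0.1564, 0.0642]
ee_rot: [-0.0, 0.025, 1.0, 0.0]
contact_force: [-1.6, 0.5, 1.5]
width: -0.0002
```

```bash
cat > st.py <<'E'
from rig import telemetry
from h import *
s=telemetry.get_state(); r=s['position'][:2]-[.5773,-.1752]
c,n=np.cos(-.0506),np.sin(-.0506)
print(s['clock'],'rig x,y mm',1000*(c*r[0]+n*r[1]),1000*(-n*r[0]+c*r[1]),s['position'],s['contact_force'])
E
python3 st.py
```

```text
8.6 rig x,y mm -117.43231714545517 12.870255244862681 [ 0.46066894 -0.15640668  0.06419095] [-1.61033172  0.45364057  1.51028084]
```

servo_tool(
  steps=[
    [-5,0,0,0,0,0],
    [-10,0,0,0,0,0],
    [-15,0,0,0,0,0],
    [-20,0,0,0,0,0],
    [-25,0,0,0,0,0],
    [-30,0,0,0,0,0],
    [-35,0,0,0,0,0],
    [-40,0,0,0,0,0],
  ],
)

```text
clock: 9.4
position: [0.5011, -0.1585, 0.0644]
ee_rot: [-0.0, 0.025, 1.0, -0.0]
contact_force: [-2.6, 0.0, 2.1]
width: 0.0001
```

servo_tool(
  steps=[
    [-4,0,0,0,0,0],
    [-8,0,0,0,0,0],
    [-12,0,0,0,0,0],
    [-16,0,0,0,0,0],
    [-20,0,0,0,0,0],
    [-24,0,0,0,0,0],
    [-28,0,0,0,0,0],
    [-32,0,0,0,0,0],
  ],
)

```text
clock: 10.2
position: [0.5331, -0.1601, 0.0642]
ee_rot: [0.0, 0.025, 1.0, -0.0]
contact_force: [-1.3, -0.3, -0.1]
width: 0.0001
```

```bash
python3 st.py; python3 - <<'E'
from rig import telemetry, cams
from h import *
for n in ("scene","top"):
    p,d=cams.get_image(n)
    c=p[170:280,255:400] if n=="scene" else p[130:255,265:385]
    cv2.imwrite(f'pics/{n}3.png',cv2.resize(c[:,:,::-1],None,fx=5,fy=4.8,interpolation=cv2.INTER_CUBIC))
E
```

```text
10.2 rig x,y mm -44.87308909492367 12.831449931670576 [ 0.53313334 -0.16011536  0.06423138] [-1.25323029 -0.33995932 -0.11103931]
```

View pics/scene3.png

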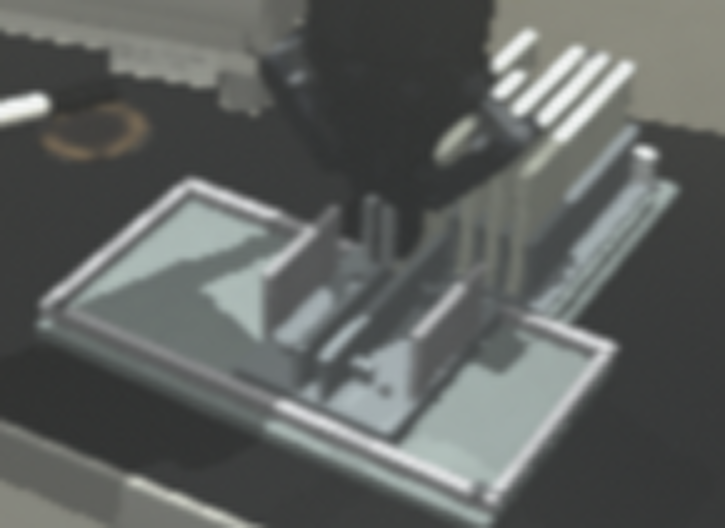

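View pics/top3.png

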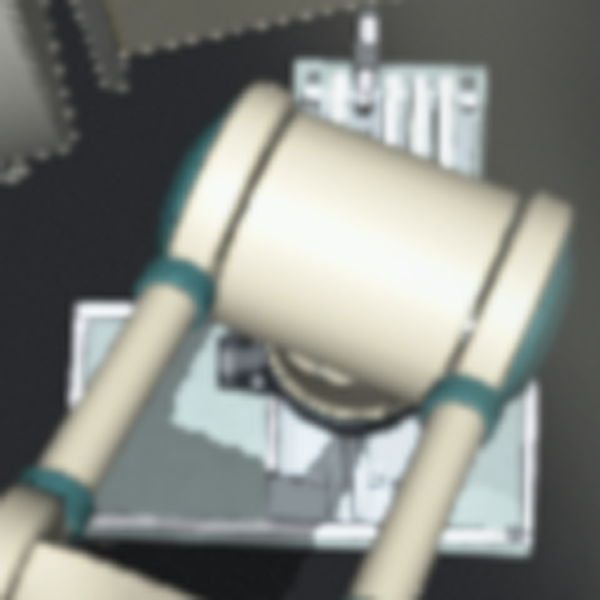

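servo_tool(
  steps=[
    [-2,0,0,0,0,0],
    [-4,0,0,0,0,0],
    [-6,0,0,0,0,0],
    [-8,0,0,0,0,0],
    [-10,0,0,0,0,0],
    [-12,0,0,0,0,0],
    [-14,0,0,0,0,0],
    [-14,0,0,0,0,0],
  ],
)

```text
clock: 11.1
position: [0.5474, -0.1609, 0.0643]
ee_rot: [0.0, 0.025, 1.0, -0.0]
contact_force: [-1.3, -0.1, -0.4]
width: 0.0002
```

```bash
python3 st.py; python3 - <<'E'
from rig import telemetry, cams
from h import *
p,d=cams.get_image("wrist")
cv2.imwrite('pics/w6.png',p[:,:,::-1])
E
```

```text
11.1 rig x,y mm -30.59564774301666 12.777515563374719 [ 0.54738978 -0.16089136  0.064275  ] [-1.34693783 -0.08046291 -0.39857061]
```

View pics/w6.png

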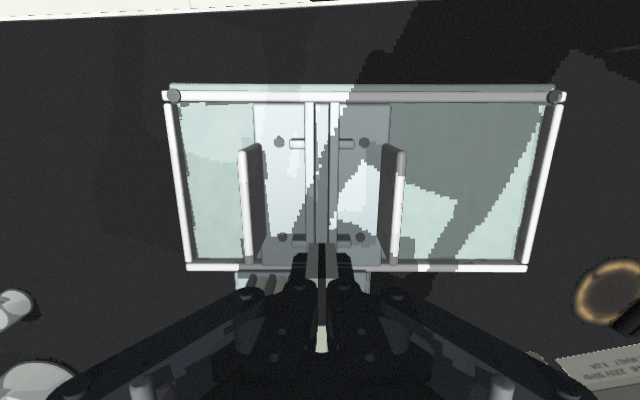

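servo_tool(
  steps=[
    [-1,0,0,0,0,0],
    [-2,0,0,0,0,0],
    [-3,0,0,0,0,0],
    [-4,0,0,0,0,0],
  ],
)

```text
clock: 11.55
position: [0.5508, -0.161, 0.0643]
ee_rot: [-0.0, 0.025, 1.0, -0.0]
contact_force: [-1.4, 1.0, 0.5]
width: 0.0002
```

servo_tool(
  steps=[
    [-1,0,0,0,0,0],
    [-2,0,0,0,0,0],
    [-3,0,0,0,0,0],
  ],
)

```text
clock: 11.85
position: [0.5539, -0.1611, 0.0643]
ee_rot: [0.0, 0.025, 1.0, -0.0]
contact_force: [-0.9, -0.3, -0.1]
width: -0.0003
```

servo_tool(
  steps=[
    [-1,0,0,0,0,0],
    [-2,0,0,0,0,0],
  ],
)

```text
clock: 12.05
position: [0.5559, -0.1612, 0.0643]
ee_rot: [0.0, 0.025, 1.0, -0.0]
contact_force: [-0.9, 0.4, -0.1]
width: -0.0
```

servo_tool(
  steps=[
    [-1,0,0,0,0,0],
    [-2,0,0,0,0,0],
  ],
)

```text
clock: 12.25
position: [0.5579, -0.1613, 0.0643]
ee_rot: [0.0, 0.025, 1.0, -0.0]
contact_force: [-1.1, -0.1, -0.6]
width: -0.0002
```

servo_tool(
  steps=[
    [-1,0,0,0,0,0],
    [-2,0,0,0,0,0],
  ],
)

```text
clock: 12.45
position: [0.5597, -0.1614, 0.0642]
ee_rot: [-0.0, 0.025, 1.0, -0.0]
contact_force: [-2.1, 0.3, -1.3]
width: 0.0002
```

servo_tool(
  steps=[
    [-1,0,0,0,0,0],
    [-2,0,0,0,0,0],
  ],
)

```text
clock: 12.65
position: [0.5617, -0.1615, 0.0642]
ee_rot: [-0.0, 0.025, 1.0, -0.0]
contact_force: [-1.8, 0.6, -0.8]
width: -0.0002
```

```bash
python3 st.py; python3 - <<'E'
from rig import telemetry, cams
from h import *
p,d=cams.get_image("scene")
c=p[170:280,275:400]
cv2.imwrite('pics/scene4.png',cv2.resize(c[:,:,::-1],None,fx=5.3,fy=5.3,interpolation=cv2.INTER_CUBIC))
E
```

```text
12.65 rig x,y mm -16.276632799140614 12.906872840789717 [ 0.56169701 -0.1614864   0.06423716] [-1.80923697  0.56665699 -0.75535429]
```

View pics/scene4.png

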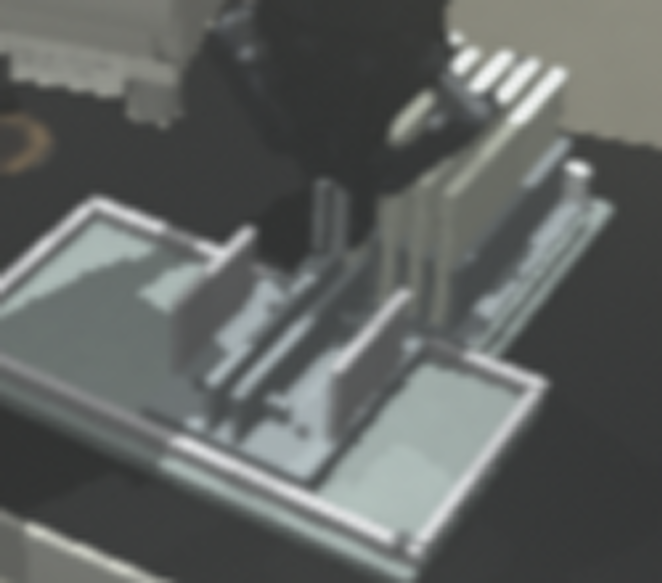

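servo_tool(
  steps=[
    [-1,0,0,0,0,0],
    [-2,0,0,0,0,0],
  ],
)

```text
clock: 12.9
position: [0.5637, -0.1616, 0.0643]
ee_rot: [-0.0, 0.025, 1.0, -0.0]
contact_force: [-1.4, -0.1, -0.5]
width: -0.0001
```

servo_tool(
  steps=[
    [-0.5,0,0,0,0,0],
    [-1,0,0,0,0,0],
  ],
)

```text
clock: 13.1
position: [0.5647, -0.1616, 0.0643]
ee_rot: [-0.0, 0.025, 1.0, -0.0]
contact_force: [-1.5, -0.7, -0.7]
width: -0.0
```

servo_tool(
  steps=[
    [-0.5,0,0,0,0,0],
    [-1,0,0,0,0,0],
  ],
)

```text
clock: 13.3
position: [0.5652, -0.1616, 0.0642]
ee_rot: [-0.001, 0.025, 1.0, 0.0]
contact_force: [-2.4, -0.1, -0.0]
width: 0.0002
```

servo_tool(
  steps=[
    [-0.5,0,0,0,0,0],
    [-1,0,0,0,0,0],
    [-1,0,0,0,0,0],
  ],
)

```text
clock: 13.6
position: [0.5655, -0.1615, 0.0639]
ee_rot: [-0.001, 0.025, 1.0, 0.0]
contact_force: [-6.0, 0.2, -0.2]
width: -0.0
```

servo_tool(
  steps=[
    [-0.5,0,0,0,0,0],
    [-1,0,0,0,0,0],
    [-1.5,0,0,0,0,0],
    [-1.5,0,0,0,0,0],
  ],
)

```text
clock: 14.0
position: [0.5657, -0.1613, 0.0638]
ee_rot: [-0.003, 0.024, 1.0, 0.0]
contact_force: [-8.2, 0.4, 0.9]
width: 0.0001
```

servo_tool(
  steps=[
    [-1,0,0,0,0,0],
    [-2,0,0,0,0,0],
    [-2,0,0,0,0,0],
  ],
)

```text
clock: 14.3
position: [0.566, -0.1612, 0.0637]
ee_rot: [-0.004, 0.024, 1.0, 0.001]
contact_force: [-10.9, -0.2, 2.7]
width: -0.0003
```

servo_tool(
  steps=[
    [4,0,0,0,0,0],
    [12,0,0,0,0,0],
    [25,0,0,0,0,0],
    [40,0,0,0,0,0],
    [60,0,-20,0,0,0],
    [70,0,-50,0,0,0],
    [70,0,-90,0,0,0],
    [70,0,-130,0,0,0],
  ],
)

```text
clock: 15.1
position: [0.4998, -0.1584, 0.1959]
ee_rot: [0.001, 0.025, 1.0, -0.0]
contact_force: [0.6, -0.5, -0.8]
width: -0.0
```

servo_tool(
  steps=[
    [30,0,-40,0,0,0],
    [70,0,-60,0,0,0],
    [110,0,-60,0,0,0],
    [130,0,-60,0,0,0],
    [130,0,-60,0,0,0],
  ],
)

```text
clock: 15.6
position: [0.3681, -0.1515, 0.2551]
ee_rot: [0.001, 0.025, 1.0, -0.001]
contact_force: [0.5, -0.0, -1.1]
width: -0.0
```

```bash
python3 st.py; python3 - <<'E'
from rig import telemetry, cams
from h import *
for n in ("scene","top"):
    p,d=cams.get_image(n); np.savez(n+'5.npz',p=p,d=d)
    c=p[170:280,275:400] if n=="scene" else p[130:255,265:385]
    cv2.imwrite(f'pics/{n}5.png',cv2.resize(c[:,:,::-1],None,fx=5.3,fy=4.8,interpolation=cv2.INTER_CUBIC))
E
```

```text
15.6 rig x,y mm -210.140941235218 13.128122360007888 [ 0.36809202 -0.15146009  0.25509218] [ 0.53568487 -0.02905646 -1.06487961]
```

View pics/scene5.png

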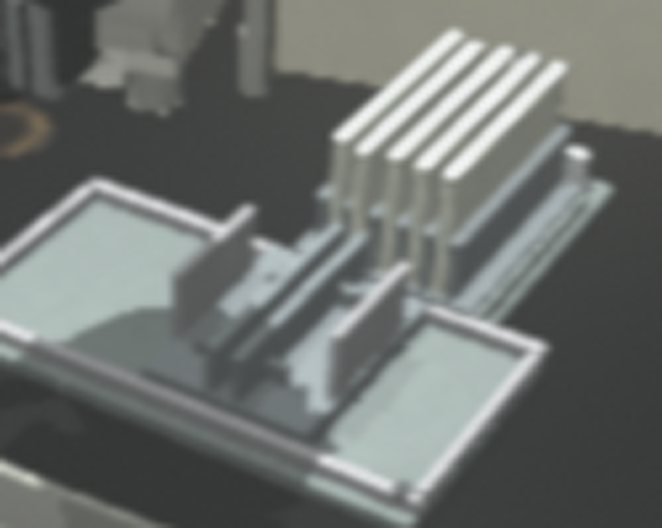

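View pics/top5.png

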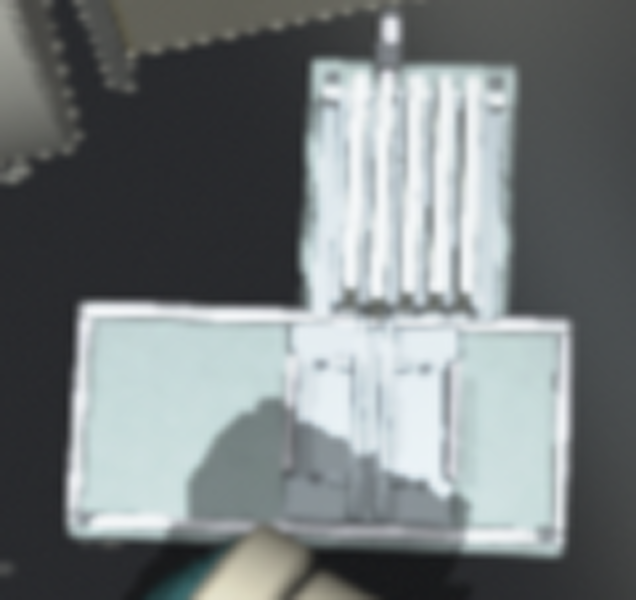

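```bash
python3 - <<'E'
import numpy as np
from h import *
from rig import cams
a=np.load('top0.npz')['p'].astype(int);b=np.load('top5.npz')['p'].astype(int); m=cams.camera_model('top')
c,n=np.cos(-.0506),np.sin(-.0506)
def W(x,y,z): return [.5773+(c*x-n*y)/1000,-.1752+(n*x+c*y)/1000,z/1000]
for y in (26,13,0,-13,-26):
    xs=np.arange(-14,18,2.); uv=proj(m,np.array([W(x,y,97) for x in xs])).astype(np.float32)
    f=lambda p:cv2.remap(p.sum(2).astype(np.float32)/3,uv[:,0][None],uv[:,1][None],cv2.INTER_LINEAR)[0].astype(int)
    print(y,'\n ',f(a),'\n ',f(b))
E
```

```text
26 
  [212 190 159 130 122 127 137 162 209 228 237 239 240 240 239 240] 
  [214 189 158 129 122 127 137 161 208 228 236 239 239 239 239 239]
13 
  [208 199 205 210 214 218 220 220 219 218 217 217 216 216 218 220] 
  [168 127 107 106 125 165 217 234 239 240 240 239 239 240 241 242]
0 
  [220 192 157 129 116 116 140 185 219 233 236 236 236 236 236 236] 
  [215 186 153 127 114 113 137 183 217 232 235 235 235 235 235 235]
-13 
  [227 212 174 130 115 116 135 174 219 235 235 232 232 233 234 235] 
  [227 211 173 129 114 116 134 174 218 234 234 231 231 232 233 234]
-26 
  [217 204 169 128 112 111 126 157 202 225 230 231 232 232 232 232] 
  [216 203 168 127 111 111 125 156 201 224 230 231 231 231 231 231]
```

```bash
python3 -c "
from rig import sign_off; print(sign_off())"
```

```text
the job is handed in; nothing more can be done
None
```

The plate is in the empty slot (the y = +13 mm one) and pushed home against the feeler's stop. I handed the job in at about 15.7 s; no verdict is reported.

- **Shuttle:** I pushed it by its left tab with closed fingers, about 86 mm toward -y. A wrist picture then put the shuttle within about 1 mm of the slot centre. The plate measured 12.8 mm at its rack end and 13.4 mm at its near end.
- **Plate:** It took about 1–2.5 N to push. There was a small force bump about 6 mm before the end, which fits the feeler being met. After that it would not move: the force rose to about 11 N, against the 40 N limit, with almost no further travel. I then backed the arm off.
- **Final pictures:** The plate stands upright in line with the slot, its near end about 4.5 mm proud of its neighbours. That puts it about 4–5 mm short of the end stop's origin, inside the expected range. Comparing the top view before and after shows no shift of the neighbouring plates, and the arm was well clear of everything.
- **Not checked directly:** I never saw or read the feeler itself. That it is fully in rests on the firm stop and the plate's position. I did not compare the bench objects before and after, but the arm stayed clear of them.

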